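# Stand the gel cassette in the drip tray

## Task

The flat gel cassette with the blue grip bar is clipped in the sloping stand. Pull it out past the two sprung catches and stand it upright on its long bottom edge (blue bar on top), lengthwise in the middle of the grey drip tray. Set it down on the tray floor before letting go and leave it standing by itself; do not disturb the small bottle, the beaker or the stopwatch.

Things in the scene. Friction and masses are not known exactly. Their poses are not given: they have to be found in the camera images.
- cassette: Flat gel cassette, 14 mm thick (own x), 110 wide (y), 100 high (z), 0.15 kg; white frame, clear pane, top 30 mm a solid blue grip bar 14 mm thick. Front and back alike. Origin: middle of the underside of the long bottom edge; own z points to the blue bar. At the start own z leans 40 degrees from vertical, towards the stand's own -x (roughly the robot).
- stand: Fixed sloping stand, base 120 x 150 mm, origin under its centre, z up. Back plate, lip and cheeks hold only the cassette's lowest 47 mm (1.7 mm play at the sides); above that both faces are free. Sprung plungers in brass housings engage a notch in each short side: a straight pull of about 12 N along the cassette's own +z snaps it out; 60 mm that way frees it wholly.
- stand_seat (a point): Point on the stand where the middle of the cassette's bottom edge (its origin) sits when clipped in: 30 mm along the stand's own +x and 40 mm above the bench.
- tray: Dark grey shallow open tray, fixed to the bench, 153 mm (own x) x 223 mm (own y, its length) x 28 mm high; origin in the centre of its underside, z up. Flat floor 3 mm thick, inside about 140 x 210 mm, walls 26 mm high above the bench.
- bottle: Bystander: small white sample bottle with green cap, 34 mm across, 68 mm high, origin in the centre of its underside.
- beaker: Bystander: clear 100 ml beaker, 55 mm across, 70 mm high, origin in the centre of its underside.
- stopwatch: Bystander: black stopwatch lying flat, 82 x 58 x 16 mm, origin under its centre.
Things that resemble listed ones, but are neither listed nor needed, are in the scene too. There is more than one size of the cassette; the one meant has the size given above.

How it is judged (in metres and radians):
On the way, in this order (a step that is already met when the one before it is completed fails the run):
1. the cassette is pulled out of the stand, held in the gripper (distance between cassette and stand_seat above 0.055 m and contact force between the fingers and cassette above 0.5 N), for 0.1 s.
2. still held, it is upright in the tray with its bottom edge within 10 mm of the tray floor (contact force between the fingers and cassette above 0.5 N and z of cassette in the frame of tray below 0.013 m and angle between cassette's own z axis and vertical below 0.2 rad and horizontal distance between cassette and tray below 0.05 m), for 0.1 s.
At the end, for the whole second after the job is handed in: The cassette stands by itself on its long bottom edge on the tray floor, blue bar up and within 0.1 rad of upright, the middle of its bottom edge within 40 mm of the tray's centre, its width within 0.3 rad of the tray's length, at rest and released (angle between cassette's own z axis and vertical below 0.1 rad and horizontal distance between cassette and tray below 0.04 m and z of cassette in the frame of tray between 0 and 0.007 m and angle between the y axis of cassette and the y axis of tray, either way round below 0.3 rad and linear speed of cassette below 0.02 m/s and contact force between the fingers and cassette below 0.1 N); the robot touches nothing.
It fails at once if the bottle is moved by more than 30 mm (distance of bottle from where it was at the start of the episode above 0.03 m).
It fails at once if the beaker is moved by more than 30 mm (distance of beaker from where it was at the start of the episode above 0.03 m).
It fails at once if the stopwatch is moved by more than 30 mm (distance of stopwatch from where it was at the start of the episode above 0.03 m).
It also fails if it takes over 42 s, if anything falls off the work surface, if the arm or the gripper's body presses on something with over 40 N, if the wrist force passes 120 N, or if a joint passes its speed limit or range.

## Robot

A 7-joint arm with a two-finger parallel gripper is mounted at the origin on a cart in front of the work surface, level with it; the furniture and walls round the work are solid. World frame = base frame: x ahead of the robot, y to its left, z up, the work surface at z = 0. Lengths are in m, angles in degrees, forces in N, time in s.
With the tool pointing down it reaches from about 0.35 to 0.9 m from the base axis. Payload 8.1 kg.
Tool frame: the origin (TCP) lies on the centre line of the jaws, within the pads' length; the fingertips stand 14 mm ahead of it and the grasp point (between the pads) lies 5 mm behind it; z points along the fingers, x is the direction in which the jaws open and shut, and the axes are right-handed (so a half turn about z gives the same grasp; the last joint's range is limited). The gripper opens to 85 mm and grips with 20 to 120 N. Pads are 22 mm wide; open, the fingers measure 114 mm over their backs; the gripper's body (76 mm by 85 mm) begins 54 mm behind the grasp point. The pads swing forward as they close: fully open they stand 13 mm farther back than shut.
Start: joints at [65.397, 24.895, 1.432, 90.138, -0.665, 64.973, -4.303], TCP at [0.201, -0.592, 0.245] pointing down, gripper open.
Joint ranges: [-149.89, 149.89], [-25.12, 119.58], [-72.63, 75.52], [4.76, 147.25], [-75.54, 255.54], [6.69, 114.76], [-157.13, 157.13]. Speed limits (degrees/s): [127.2, 127.2, 172.46, 172.46, 180, 180, 180].

## Interface

Orientations are given as [roll, pitch, yaw] about the fixed x, y, z axes, in that order (R = Rz(yaw) Ry(pitch) Rx(roll)).
In Python, from rig import r gives the robot as it stands. The module is installed in compiled form; this text tells all that it offers.
- The arm moves only by the shell command python3 -m crank 'ROWS' [FORCE]. ROWS is text: rows parted by semicolons, each of 5 numbers parted by spaces: the shift along the tool's x, y, z in mm, then the turn about the tool's z in rad, then the finger opening in mm, from 0 to 85.4. A call has 1 to 10 rows; each row shifts and turns the commanded pose from where the row before left it, along the tool's axes as they then stand; what a row does not reach is not made up. A row lasts 1/10 s, in which the tool goes at most 50 mm and 8.59 degrees, less where a joint would pass 70% of its speed; a pose out of reach is approached as far as the arm can. A call with a gripper value outside its range is refused whole. The fingers move at their own pace and stop on an object; FORCE is the grip in N (left out, the last holds). Time passes only in rows, so rows that do not move let the fingers close. It gives the time, the measured TCP pose, the force and the opening at its end, in the units of the state.
- r.get_obs(): the state, without advancing time (a new reading comes with each control period).
- r.grab_frame(name): name is "side" or "top" or "wrist"; returns the picture (480x640x3 uint8, red, green, blue); there is no depth.
- r.camera_model(name): a dict with "K" (3x3 intrinsics, pixels), "R" (3x3) and "t" (3): a world point X has camera coordinates R X + t. Camera axes: x right, y down, z forward; pixel columns grow to the right and rows downward; lengths in m; the calibration is good to about 2 mm. A picture is of the moment at which its call begins: read the wrist's pose just before it. camera_model takes no time and is no camera call; for the wrist camera it gives the pose at the moment of the call.
- r.sign_off(): hands the job in, once; it reports no verdict.
Trained networks look in the newest picture that a camera, given by its name, has taken for a name from the list of things; names that differ only in an ending like _2 or _b are one class to them, and where a whole thing is asked for, a point or a joint stands for the part that bears it (a point fixed in the world has none). Each returns a list of dicts, best first, with "conf" (0 to 1); they miss things now and then, are a little off and sometimes report something else, mostly with a low value. They report only what shows in the picture. A call takes as long as a camera call. They do not tell look-alikes from the thing itself.
- r.boxes_of(camera, thing): "location" ([x, y, z] in m, in the coordinates of the camera as it stood for that picture, good to about 4 mm: the middle of the surface that is visible of it).
- r.cut_out(camera, thing): "mask" (480x640 bool, what is visible of it).
- r.pinpoint(camera, thing): "location" ([x, y, z] in m, in the coordinates of the camera as it stood for that picture, good to about 4 mm: a listed point, or the origin of a listed thing).
The state is a dict: "time_s": time; "joint_positions": joint angles; "qvel": joint speeds; "joint_torque": joint torques, N m; "tool_pos": TCP position; "eef_rot": TCP orientation; "contact_force": force on the tool from outside, world axes, zero at the start; "ft_torque": the same for the moment, N m; "gripper_width": finger opening in m.
Only numpy, scipy, OpenCV 4.12 (cv2) and the standard library are available. Lean on these libraries where they do the work, as an engineer would, in place of code of your own. Each camera call takes 0.05 s, during which the arm holds its last target.

## Working session

There is one attempt and no reset: what is moved stays moved. The work goes in short steps, Python scripts to look and compute and a shell command to move; the robot and the scene stay as the last step left them, time stands still between calls to the robot, and variables do not carry over. Pictures are saved under pics/ and viewed, and the job is handed in when it is done.

```bash
mkdir -p pics; ls
python3 - <<'E'
from rig import r
import cv2,numpy as np
print(r.get_obs())
for c in ["side","top","wrist"]:
    im=r.grab_frame(c); cv2.imwrite(f"pics/{c}0.png",im[:,:,::-1])
    m=r.camera_model(c); print(c,m)
    np.savez(f"pics/{c}0.npz",**{k:np.array(v) for k,v in m.items()})
    if c!="wrist":
      for t in ["cassette","stand","tray","bottle","beaker","stopwatch","stand_seat"]:
        try:
            for d in r.pinpoint(c,t): print(c,t,round(d["conf"],2),np.round(np.array(m["R"]).T@(np.array(d["location"])-m["t"]),3))
        except Exception as e: print(c,t,e)
print(r.get_obs()["time_s"])
E
```

```text
pics
{'time_s': 0.0, 'joint_positions': array([65.39640134, 24.93475073,  1.43067576, 90.19037244, -0.66457477,
       64.97258263, -4.30313728]), 'qvel': array([-0.0065825 ,  0.02812722, -0.03716763,  0.00246964,  0.02129164,
        0.04007743,  0.0576709 ]), 'joint_torque': array([ 1.80485728e-06, -6.70467854e+01,  1.02531385e+00, -3.16215634e+01,
        1.56042451e-02,  1.23636625e-02,  3.07758887e-05]), 'tool_pos': array([ 0.20043341, -0.59147195,  0.24453578]), 'eef_rot': array([ 1.79991929e+02,  8.90346017e-02, -7.12790134e+01]), 'contact_force': array([-0.72699282,  0.45401177,  0.22443615]), 'ft_torque': array([-0.03500495, -0.00267924, -0.04129404]), 'gripper_width': 0.08544870369420778}
side {'K': array([[537.53072181,   0.        , 323.70453134],
       [  0.        , 537.53072181, 237.528135  ],
       [  0.        ,   0.        ,   1.        ]]), 'R': array([[-0.97582456, -0.21849297, -0.00522049],
       [-0.14279311,  0.65545633, -0.74161117],
       [ 0.16545863, -0.72293694, -0.67080968]]), 't': array([0.49924089, 0.13502135, 0.98861197])}
side cassette 0.68 [0.383
[... 638 characters left out ...]
, 't': array([-0.01267594,  0.53054643,  1.16518377])}
top cassette 0.73 [0.557 0.201 0.036]
top cassette 0.65 [0.389 0.013 0.006]
top tray 0.77 [ 0.51  -0.179  0.004]
top bottle 0.72 [0.649 0.001 0.005]
top beaker 0.89 [ 0.677  0.113 -0.   ]
top stopwatch 0.57 [ 0.669 -0.196  0.002]
top stand_seat 0.88 [0.555 0.202 0.04 ]
wrist {'K': array([[391.1187738 ,   0.        , 318.17337367],
       [  0.        , 391.1187738 , 228.95465262],
       [  0.        ,   0.        ,   1.        ]]), 'R': array([[ 0.32023698, -0.94733682, -0.00110663],
       [-0.89719937, -0.30366314,  0.32065869],
       [-0.30410782, -0.1016939 , -0.94719416]]), 't': array([-0.6243447 , -0.0421753 ,  0.38139932])}
0.85
```

View pics/top0.png

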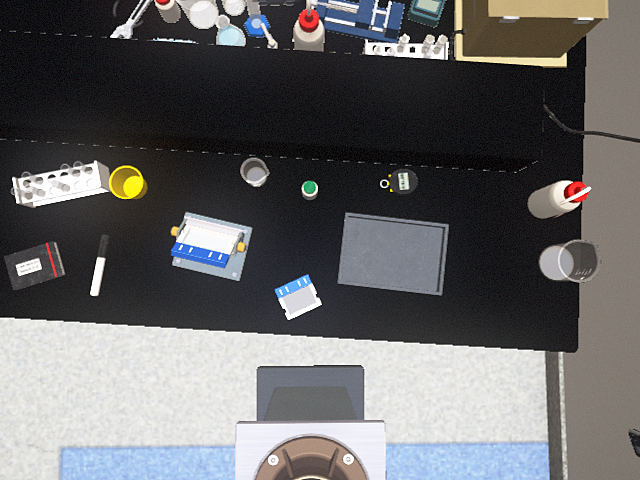

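View pics/side0.png

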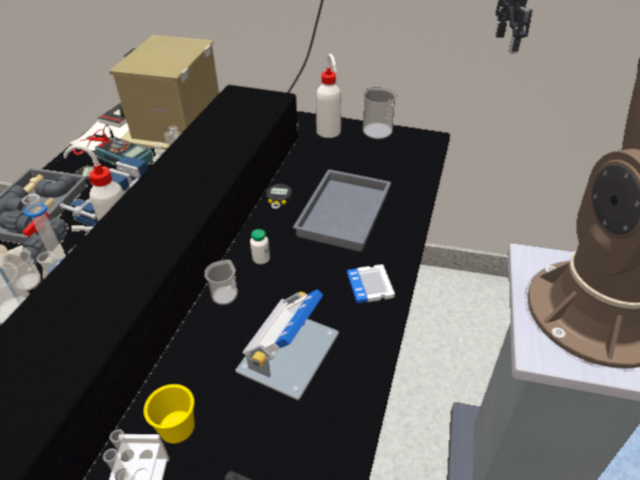

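The top view shows the target cassette clipped in the stand at about (208,243), blue bar at (200,256). A smaller look-alike lies flat at (298,297). The tray is at (394,253), beaker (255,172), bottle (309,188) and stopwatch (403,181). There is also a decoy beaker at (568,261). I choose the clipped one; next a close crop and a pose fit.

```bash
cat > fit.py <<'E'
import cv2,numpy as np
from scipy.optimize import minimize
V={}
for c in ["top","side"]:
    im=cv2.imread(f"pics/{c}0.png"); m=np.load(f"pics/{c}0.npz"); V[c]=(im,m["K"],m["R"],m["t"])
def proj(c,P):
    _,K,R,t=V[c]; q=(P@R.T+t)@K.T; return q[:,:2]/q[:,2:]
def rz(a): return np.array([[np.cos(a),-np.sin(a),0],[np.sin(a),np.cos(a),0],[0,0,1]])
def box(xs,ys,zs): return np.array([[x,y,z] for x in xs for y in ys for z in zs],float)
def cas(x,y,z,yaw,tilt=np.radians(40)):
    c,s=np.cos(tilt),np.sin(tilt)
    return rz(yaw)@np.array([[c,0,-s],[0,1,0],[s,0,c]]),np.array([x,y,z])
E
python3 - <<'E'
from fit import *
masks={}
win={"top":(160,205,260,290),"side":(230,280,345,400)}
for c in V:
    im=V[c][0]; h=cv2.cvtColor(im,cv2.COLOR_BGR2HSV)
    m=((h[...,0]>100)&(h[...,0]<125)&(h[...,1]>150)&(h[...,2]>60)).astype(np.uint8)
    w=np.zeros_like(m); a=win[c]; w[a[1]:a[3],a[0]:a[2]]=1; masks[c]=m*w; print(c,masks[c].sum())
S=4
def hull(c,P):
    o=np.zeros((480*1,640),np.uint8); h=cv2.convexHull((proj(c,P)*16).astype(np.int32)); cv2.fillConvexPoly(o,h,1,shift=4); return o
bar=box([-.007,.007],[-.055,.055],[.07,.1])
def cost(p,cs=("top","side")):
    R,o=cas(p[0],p[1],.04,p[2]); t=0
    for c in cs:
        e=hull(c,bar@R.T+o); b=masks[c]; t+=1-(e&b).sum()/(e|b).sum()
    return t
for cs in [("top","side"),("top",),("side",)]:
    best=min((minimize(cost,[.555,.201,y],args=(cs,),method="Nelder-Mead",options=dict(initial_simplex=[[.555,.201,y],[.565,.201,y],[.555,.211,y],[.555,.201,y+.1]])) for y in np.radians([-25,-20,-15])),key=lambda s:s.fun)
    print(cs,np.round(best.x,4),np.degrees(best.x[2]),best.fun)
    if len(cs)==2: P=best.x
R,o=cas(P[0],P[1],.04,P[2])
for c in V:
    im=V[c][0].copy(); a=win[c]
    for d in [cv2.convexHull(proj(c,bar@R.T+o).astype(np.float32)),cv2.convexHull(proj(c,box([-.007,.007],[-.055,.055],[0,.1])@R.T+o).astype(np.float32))]:
        cv2.polylines(im,[np.round(d).astype(np.int32)],True,(0,255,255) if 0 else (0,0,255),1)
    cr=im[a[1]-20:a[3]+20,a[0]-20:a[2]+20]; cr0=V[c][0][a[1]-20:a[3]+20,a[0]-20:a[2]+20]
    cv2.imwrite(f"pics/fit_{c}.png",cv2.resize(np.hstack([cr0,cr]),None,fx=2.6,fy=2.6,interpolation=cv2.INTER_CUBIC))
# tray
im=V["top"][0]; tr=im[195:310,320:470]; cv2.imwrite("pics/tray_crop.png",cv2.resize(tr,None,fx=5,fy=5,interpolation=cv2.INTER_CUBIC))
E
```

```text
top 722
side 736
('top', 'side') [ 0.556  0.2   -0.256] -14.668521242490268 0.5102677689923679
('top',) [ 0.5576  0.2027 -0.263 ] -15.069394680055302 0.20920043811610078
('side',) [ 0.5536  0.1973 -0.265 ] -15.184892554669608 0.24819773429454173
```

Run:
```python
from fit import *
# tray: mask by brightness vs black bench, fit outer box hull
def gm(c,w):
    im=V[c][0]; g=(cv2.cvtColor(im,cv2.COLOR_BGR2GRAY)>40).astype(np.uint8); o=np.zeros_like(g); o[w[1]:w[3],w[0]:w[2]]=g[w[1]:w[3],w[0]:w[2]]
    return cv2.morphologyEx(o,cv2.MORPH_CLOSE,np.ones((3,3)))
W={"top":(330,205,460,305),"side":(291,166,397,252)}
M={c:gm(c,W[c]) for c in W}
b=box([-.0765,.0765],[-.1115,.1115],[0,.027])
def cost(p,cs):
    t=0
    for c in cs:
        e=np.zeros((480,640),np.uint8); cv2.fillConvexPoly(e,cv2.convexHull((proj(c,b@rz(p[2]).T+[p[0],p[1],0])*16).astype(np.int32)),1,shift=4)
        t+=1-(e&M[c]).sum()/(e|M[c]).sum()
    return t
for cs in [("top","side"),("top",),("side",)]:
    s=minimize(cost,[.51,-.18,-.05],args=(cs,),method="Nelder-Mead",options=dict(initial_simplex=[[.5,-.18,-.1],[.52,-.18,-.05],[.51,-.19,-.05],[.51,-.18,.05]]))
    print(cs,s.x,np.degrees(s.x[2]),s.fun)
```

```text
('top', 'side') [ 0.50892852 -0.18217327 -0.11473951] -6.57408982901588 0.21008483454635019
('top',) [ 0.50987486 -0.18072467 -0.11779398] -6.74909803861849 0.17047052460789613
('side',) [ 0.50799279 -0.18440631 -0.12853729] -7.364644378629181 0.024570478477738744
```

View pics/fit_top.png

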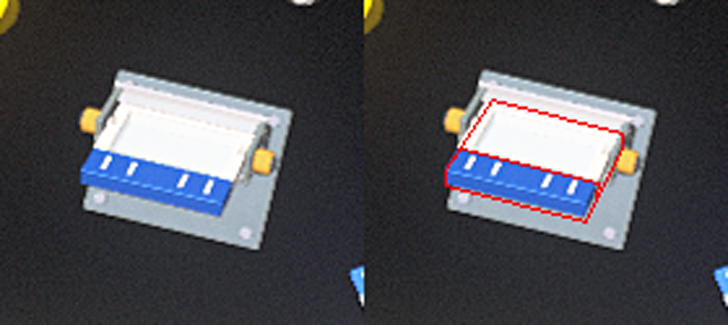

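View pics/fit_side.png

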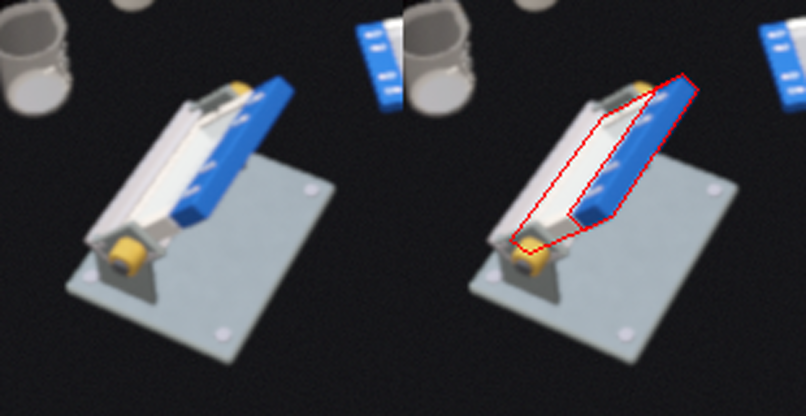

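The crops confirm the choice: the clipped cassette is the 110 mm one. Fits: seat ≈ (0.556, 0.201), yaw −15°; tray ≈ (0.509, −0.182), yaw −7°. The moves only turn the tool about its own z, so it keeps pointing down. The plan is to pinch the tilted bar across its thickness, pull it along its own z, and let the pads square it upright.

```bash
cat > go.py <<'E'
import sys,numpy as np
from rig import r
from scipy.spatial.transform import Rotation as Ro
o=r.get_obs(); T=np.array([float(a) for a in sys.argv[1:4]]); yaw=float(sys.argv[4])
R=Ro.from_euler("xyz",o["eef_rot"],degrees=True).as_matrix()
y=np.arctan2(R[1,0],R[0,0])
print("t",o["time_s"],"pos",np.round(o["tool_pos"],4),"rot",np.round(o["eef_rot"],2),"F",np.round(o["contact_force"],1),"w",round(o["gripper_width"],4))
d=(np.radians(yaw)-y+np.pi)%(2*np.pi)-np.pi
print("tool shift mm now",np.round(R.T@(T-o["tool_pos"])*1000,1)," turn",round(-d,3))
a=np.radians(yaw);R2=np.array([[np.cos(a),np.sin(a),0],[np.sin(a),-np.cos(a),0],[0,0,-1]])
print("tool shift mm after turn",np.round(R2.T@(T-o["tool_pos"])*1000,1))
E
python3 -m crank '0 0 0 -0.14 60;0 0 0 -0.14 60;0 0 0 -0.14 60;0 0 0 -0.14 60;0 0 0 -0.14 60;0 0 0 -0.14 60;0 0 0 -0.14 60' 40; python3 go.py .5016 .2156 .24 -15
```

```text
time_s: 1.55
tool_pos: [0.2006, -0.592, 0.2454]
eef_rot: [180.0, -0.0, -14.8]
contact_force: [0.2, -0.4, -0.0]
gripper_width: 0.06
t 1.55 pos [ 0.2006 -0.592   0.2454] rot [179.99  -0.   -14.8 ] F [ 0.2 -0.4 -0. ] w 0.06
tool shift mm now [  84.7 -857.7    5.2]  turn 0.003
tool shift mm after turn [  81.8 -858.     5.4]
```

```bash
python3 -m crank '4 -36 0 0 60;4 -36 0 0 60;4 -36 0 0 60;4 -36 0 0 60;4 -36 0 0 60;4 -36 0 0 60;4 -36 0 0 60;4 -36 0 0 60;4 -36 0 0 60;4 -36 0 0 60'; python3 -m crank '4 -36 0 0 60;4 -36 0 0 60;4 -36 0 0 60;4 -36 0 0 60;4 -36 0 0 60;4 -36 0 0 60;4 -36 0 0 60;4 -36 0 0 60;4 -36 0 0 60;4 -36 0 0 60'; python3 go.py .5016 .2156 .24 -15
```

```text
time_s: 2.55
tool_pos: [0.3335, -0.2536, 0.2456]
eef_rot: [180.0, -0.0, -15.1]
contact_force: [1.1, -0.1, 0.9]
gripper_width: 0.0602
time_s: 3.55
tool_pos: [0.4662, 0.0835, 0.2455]
eef_rot: [180.0, -0.0, -15.2]
contact_force: [1.6, -0.5, -0.1]
gripper_width: 0.0596
t 3.55 pos [0.4662 0.0835 0.2455] rot [ 1.800e+02 -3.000e-02 -1.516e+01] F [ 1.6 -0.5 -0.1] w 0.0596
tool shift mm now [  -0.4 -136.7    5.5]  turn -0.003
tool shift mm after turn [  -0.  -136.7    5.5]
```

```bash
python3 -m crank '0 -30 0 0 60;0 -30 0 0 60;0 -30 5 0 60;0 -30 10 0 60;0 -14 10 0 60;0 0 10 0 60;0 0 0 0 60;0 0 0 0 60'; python3 go.py .5016 .2156 .113 -15
python3 - <<'E'
from rig import r
import cv2,numpy as np
for c in ["wrist","top","side"]:
    m=r.camera_model(c); im=r.grab_frame(c)
    cv2.imwrite(f"pics/{c}1.png",im[:,:,::-1]); np.savez(f"pics/{c}1.npz",**{k:np.array(v) for k,v in m.items()})
    for t in ["cassette","stand_seat"]:
        for d in r.pinpoint(c,t): print(c,t,round(d["conf"],2),np.round(m["R"].T@(np.array(d["location"])-m["t"]),4))
E
```

```text
time_s: 4.35
tool_pos: [0.5007, 0.2103, 0.2102]
eef_rot: [179.9, 0.0, -15.2]
contact_force: [0.4, -0.4, 0.4]
gripper_width: 0.06
t 4.35 pos [0.5007 0.2103 0.2102] rot [ 1.7994e+02  1.0000e-02 -1.5200e+01] F [ 0.4 -0.4  0.4] w 0.06
tool shift mm now [-0.5 -5.4 97.2]  turn -0.003
tool shift mm after turn [-0.5 -5.3 97.2]
wrist cassette 0.7 [0.5581 0.2027 0.0386]
wrist cassette 0.7 [0.3813 0.0071 0.0035]
wrist stand_seat 0.8 [0.5563 0.2036 0.0414]
top cassette 0.93 [0.3854 0.0114 0.0067]
top cassette 0.57 [0.5583 0.2002 0.0376]
top stand_seat 0.93 [0.5559 0.2039 0.041 ]
side cassette 0.94 [0.5541 0.2055 0.034 ]
side cassette 0.9 [0.3848 0.0087 0.0061]
side stand_seat 0.62 [0.5585 0.2033 0.0412]
```

View pics/wrist1.png

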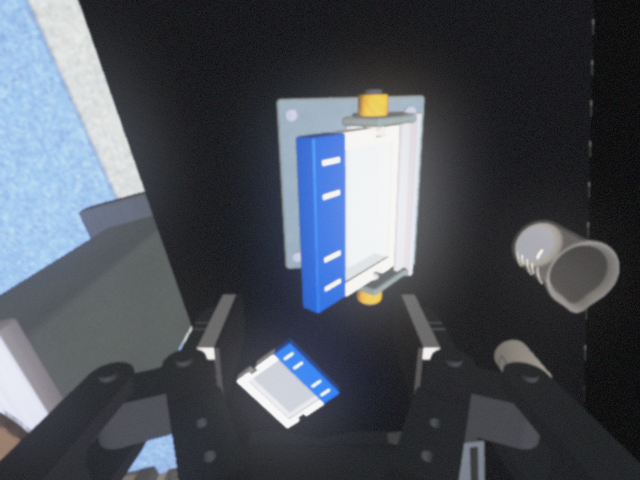

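View pics/side1.png

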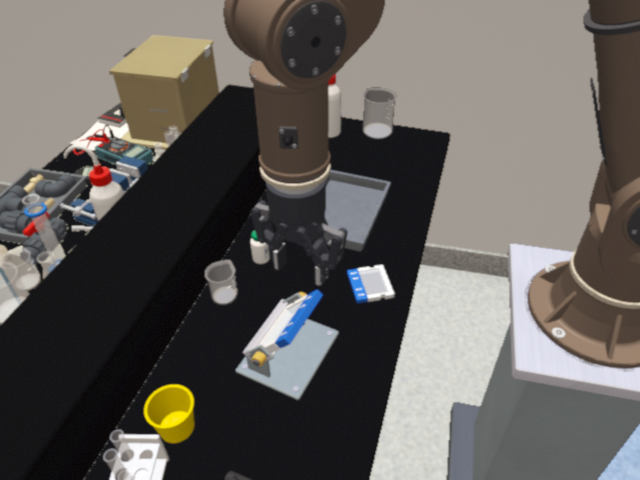

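The wrist view shows the blue bar from (298,135) to (345,300), between the two fingers at (215,340) and (425,340) and square to the jaws. I'll refine the fit with this closer view.

Run:
```python
import fit; from fit import *
for c in ["wrist","top","side"]:
    m=np.load(f"pics/{c}1.npz"); V[c]=(cv2.imread(f"pics/{c}1.png"),m["K"],m["R"],m["t"])
win={"wrist":(285,120,360,320),"side":(230,280,345,400)}
masks={}
for c in win:
    h=cv2.cvtColor(V[c][0],cv2.COLOR_BGR2HSV); a=win[c]
    m=((h[...,0]>100)&(h[...,0]<130)&(h[...,1]>130)&(h[...,2]>40)).astype(np.uint8); w=np.zeros_like(m); w[a[1]:a[3],a[0]:a[2]]=1
    masks[c]=cv2.morphologyEx(m*w,cv2.MORPH_CLOSE,np.ones((15,15)))
bar=box([-.007,.007],[-.055,.055],[.07,.1])
def cost(p,cs):
    R,o=cas(p[0],p[1],.04,p[2]); t=0
    for c in cs:
        e=np.zeros((480,640),np.uint8); cv2.fillConvexPoly(e,cv2.convexHull((proj(c,bar@R.T+o)*16).astype(np.int32)),1,shift=4); b=masks[c]; t+=1-(e&b).sum()/(e|b).sum()
    return t
for cs in [("wrist",),("wrist","side")]:
    s=minimize(cost,[.556,.201,-.26],args=(cs,),method="Nelder-Mead",options=dict(initial_simplex=[[.55,.2,-.26],[.56,.2,-.26],[.556,.21,-.26],[.556,.201,-.2]]))
    print(cs,s.x,np.degrees(s.x[2]),s.fun)
```

```text
('wrist',) [ 0.55686839  0.20244993 -0.24584362] -14.085802049627395 0.097356620250177
('wrist', 'side') [ 0.55518959  0.20207919 -0.23921437] -13.705973638084393 0.3280403340592536
```

```bash
python3 -m crank '0 -5 20 -0.02 60;0 0 20 0 60;0 0 20 0 60;0 0 15 0 60;0 0 10 0 60;0 0 5 0 60;0 0 0 0 60;0 0 0 0 60'; python3 go.py .5024 .2161 .113 -14
python3 - <<'E'
from rig import r
import cv2
for c in ["side","wrist"]:
    im=r.grab_frame(c)[:,:,::-1]
    if c=="side": im=cv2.resize(im[210:400,190:390],None,fx=3,fy=3)
    cv2.imwrite(f"pics/{c}2.png",im)
E
```

```text
time_s: 5.6
tool_pos: [0.5024, 0.2167, 0.1209]
eef_rot: [-180.0, -0.0, -14.0]
contact_force: [0.9, 0.2, 0.0]
gripper_width: 0.0601
t 5.6 pos [0.5024 0.2167 0.1209] rot [-1.7997e+02 -4.0000e-02 -1.3980e+01] F [0.9 0.2 0. ] w 0.0601
tool shift mm now [0.1 0.6 7.9]  turn 0.0
tool shift mm after turn [0.1 0.6 7.9]
```

View pics/side2.png

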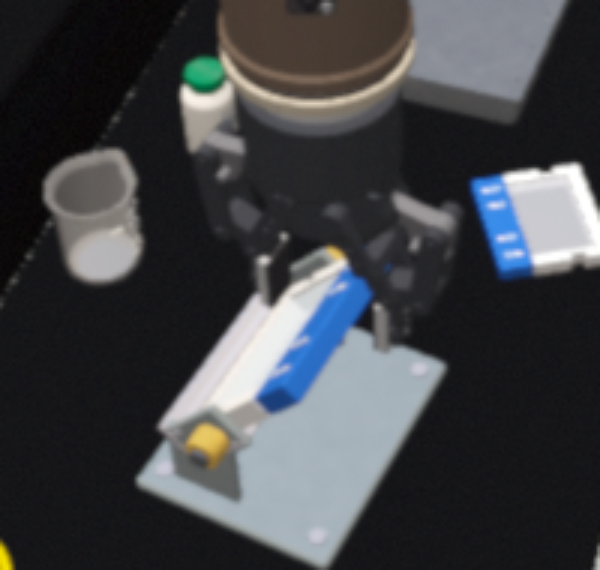

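View pics/wrist2.png

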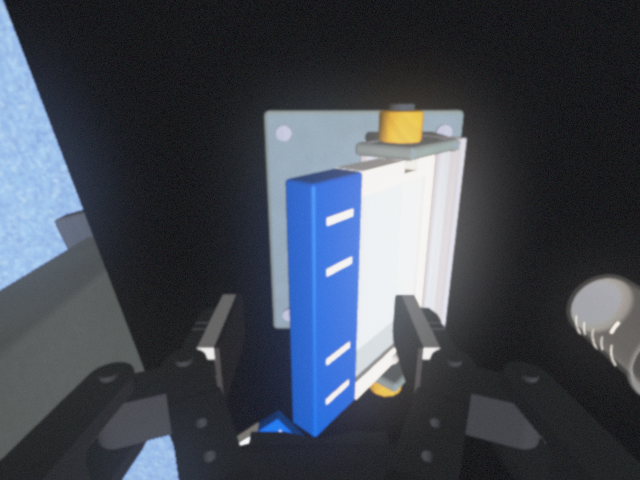

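Run:
```python
from fit import *
R,o=cas(.557,.2025,.04,np.radians(-14))
P=np.array([[.5024,.2167,.107],R@[0,0,.085]+o,R@[0,-.055,.085]+o,R@[0,.055,.085]+o])
print(P); print((proj("side",P)-[190,210])*3)
m=np.load("pics/wrist1.npz"); print(proj("top",P))
```

```text
[[0.5024     0.2167     0.107     ]
 [0.503986   0.21571787 0.10511378]
 [0.4906803  0.16235161 0.10511378]
 [0.51729171 0.26908414 0.10511378]]
[[326.69048717 323.46334655]
 [324.36382151 323.83405236]
 [372.59177141 253.39688003]
 [271.79932635 400.60477167]]
[[199.20738416 255.94380584]
 [199.90005721 255.1894281 ]
 [226.82321456 261.74063079]
 [172.9897985  248.64136402]]
```

```bash
python3 -m crank '0 0 8 0 60;0 0 0 0 45;0 0 0 0 35;0 0 0 0 10;0 0 0 0 10;0 0 0 0 10;0 0 0 0 10' 40; python3 go.py .5024 .2161 .113 -14
python3 - <<'E'
from rig import r
import cv2
for c in ["side","wrist"]:
    im=r.grab_frame(c)[:,:,::-1]
    if c=="side": im=cv2.resize(im[210:400,190:390],None,fx=3,fy=3)
    cv2.imwrite(f"pics/{c}3.png",im)
E
```

```text
time_s: 6.4
tool_pos: [0.5033, 0.2164, 0.1137]
eef_rot: [-180.0, -0.2, -14.0]
contact_force: [0.3, -4.1, 11.2]
gripper_width: 0.0252
t 6.4 pos [0.5033 0.2164 0.1137] rot [-1.7996e+02 -1.6000e-01 -1.4000e+01] F [ 0.3 -4.1 11.2] w 0.0252
tool shift mm now [-0.8  0.5  0.7]  turn -0.0
tool shift mm after turn [-0.8  0.5  0.7]
```

View pics/side3.png

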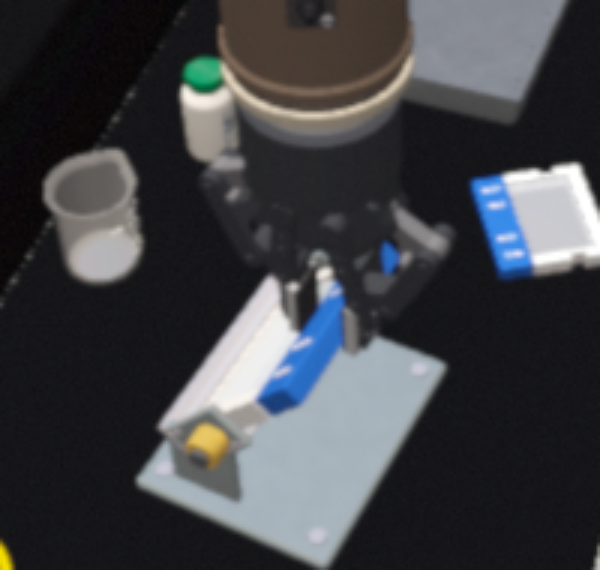

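View pics/wrist3.png

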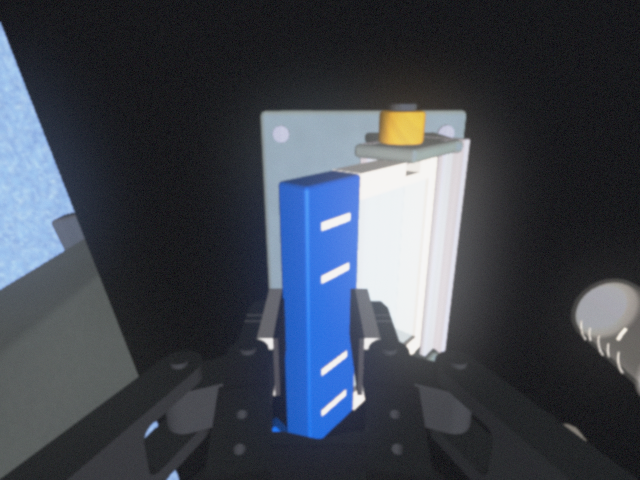

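Clamped: width 25 mm, which is what I predicted for the tilted bar. Now the pull along the cassette's own z, in short rows.

```bash
python3 -m crank '0 0 0 0 5;0 0 0 0 5;-2 0 -2.3 0 5;-2 0 -2.3 0 5;-2 0 -2.3 0 5;-2 0 -2.3 0 5' 60; python3 go.py .5024 .2161 .113 -14
python3 - <<'E'
from rig import r
import cv2
for c in ["side","wrist"]:
    im=r.grab_frame(c)[:,:,::-1]
    if c=="side": im=cv2.resize(im[210:400,190:390],None,fx=3,fy=3)
    cv2.imwrite(f"pics/{c}4.png",im)
E
```

```text
time_s: 7.1
tool_pos: [0.5002, 0.2172, 0.1232]
eef_rot: [-179.8, -0.5, -14.2]
contact_force: [14.9, -3.1, -1.0]
gripper_width: 0.0221
t 7.1 pos [0.5002 0.2172 0.1232] rot [-179.81   -0.53  -14.16] F [14.9 -3.1 -1. ] w 0.0221
tool shift mm now [ 2.3  0.6 10.2]  turn -0.003
tool shift mm after turn [ 2.4  0.6 10.2]
```

View pics/side4.png

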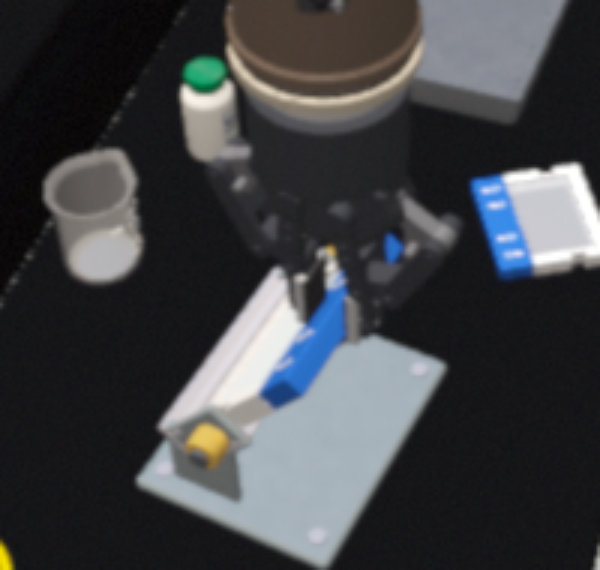

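View pics/wrist4.png

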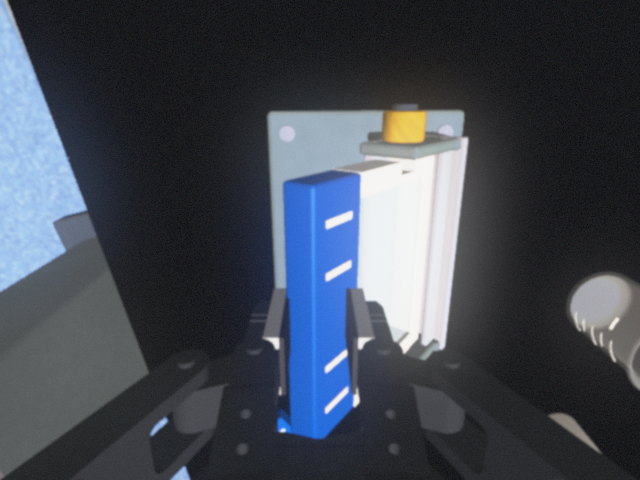

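The cassette has moved with the grip: more of its white frame shows beside the cheek at (250,410), and the force is only 15 N. I'll keep pulling.

```bash
python3 -m crank '-2 0 -2.3 0 5;-2 0 -2.3 0 5;-2 0 -2.3 0 5;-2 0 -2.3 0 5;-2 0 -2.3 0 5;-2 0 -2.3 0 5' ; python3 go.py .5024 .2161 .113 -14
python3 - <<'E'
from rig import r
import cv2
im=r.grab_frame("side")[:,:,::-1]
im=cv2.resize(im[210:400,190:390],None,fx=3,fy=3)
cv2.imwrite(f"pics/side5.png",im)
E
```

```text
time_s: 7.8
tool_pos: [0.4885, 0.2203, 0.1371]
eef_rot: [-179.8, -0.5, -14.2]
contact_force: [15.8, -5.2, -0.1]
gripper_width: 0.0218
t 7.8 pos [0.4885 0.2203 0.1371] rot [-179.8    -0.54  -14.16] F [15.8 -5.2 -0.1] w 0.0218
tool shift mm now [14.2  0.7 24.3]  turn -0.003
tool shift mm after turn [14.5  0.7 24.1]
```

View pics/side5.png

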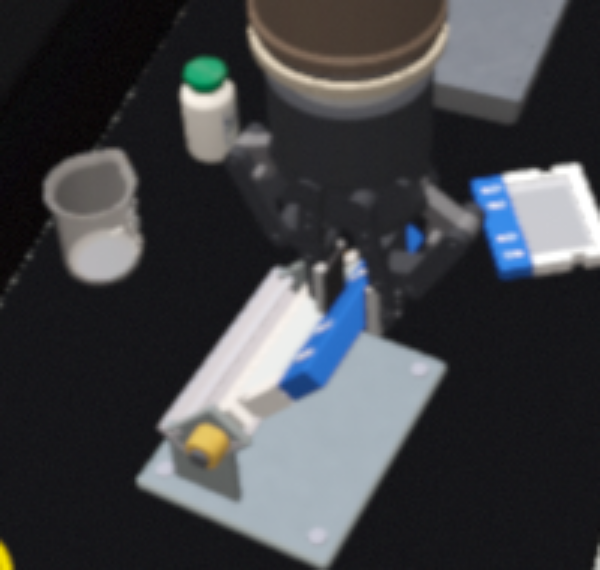

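```bash
python3 -m crank '-2.5 0 -3 0 5;-2.5 0 -3 0 5;-2.5 0 -3 0 5;-2.5 0 -3 0 5;-2.5 0 -3 0 5;-2.5 0 -3 0 5;-2.5 0 -3 0 5;-2.5 0 -3 0 5;-2.5 0 -3 0 5;-2.5 0 -3 0 5' ; python3 go.py .5024 .2161 .113 -14
python3 - <<'E'
from rig import r
import cv2
for c in ["side","wrist"]:
    im=r.grab_frame(c)[:,:,::-1]
    if c=="side": im=cv2.resize(im[210:400,190:390],None,fx=3,fy=3)
    cv2.imwrite(f"pics/{c}6.png",im)
E
```

```text
time_s: 8.85
tool_pos: [0.4579, 0.2273, 0.1653]
eef_rot: [180.0, 0.0, -14.0]
contact_force: [0.3, -0.7, -1.4]
gripper_width: 0.0117
t 8.85 pos [0.4579 0.2273 0.1653] rot [ 1.7998e+02  3.0000e-02 -1.3970e+01] F [ 0.3 -0.7 -1.4] w 0.0117
tool shift mm now [45.9  0.1 52.3]  turn 0.001
tool shift mm after turn [45.9  0.1 52.3]
```

View pics/side6.png

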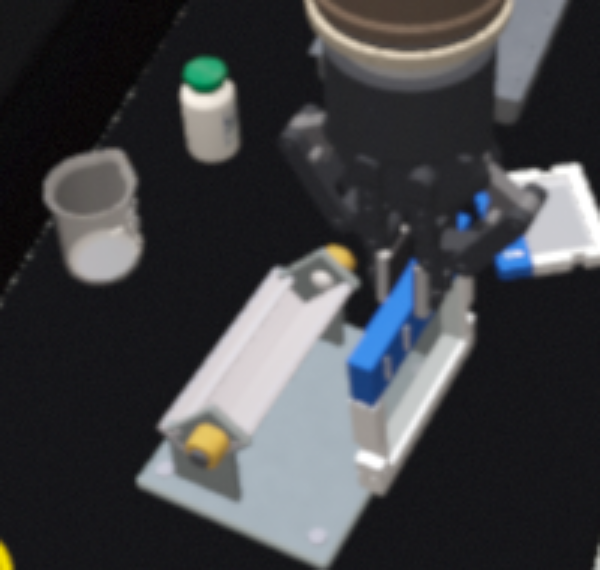

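View pics/wrist6.png

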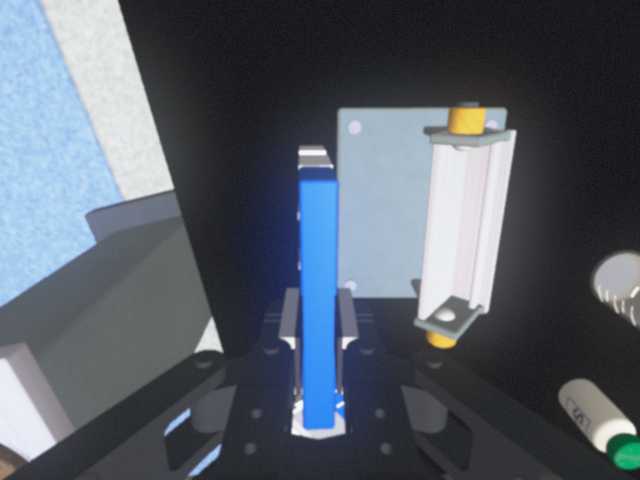

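It snapped out cleanly and the pads squared it up: both views show it hanging upright, with the bar centred between the pads. Now lift, then carry it to above the tray.

```bash
python3 -m crank '0 0 -10 0 5;0 0 -15 0 5;0 0 -15 0 5;0 0 -10 0 5;0 5 0 -0.02 5;0 12 0 -0.04 5;0 20 0 -0.04 5;0 25 0 -0.02 5;0 25 0 0 5;0 25 0 0 5'; python3 go.py .509 -.182 .2 -7
```

```text
time_s: 9.95
tool_pos: [0.4404, 0.1152, 0.2147]
eef_rot: [180.0, 0.1, -7.1]
contact_force: [0.7, 0.3, -0.6]
gripper_width: 0.012
t 9.95 pos [0.4404 0.1152 0.2147] rot [ 1.7996e+02  6.0000e-02 -7.0600e+00] F [ 0.7  0.3 -0.6] w 0.012
tool shift mm now [104.6 286.5  14.8]  turn -0.001
tool shift mm after turn [104.3 286.6  14.7]
```

```bash
python3 -m crank '9 25 0 0 5;9 25 0 0 5;9 25 0 0 5;9 25 0 0 5;9 25 0 0 5;9 25 0 0 5;9 25 0 0 5;9 25 0 0 5;9 25 0 0 5;9 25 0 0 5'; python3 -m crank '8 20 0 0 5;4 10 0 0 5;0 0 0 0 5;0 0 0 0 5'; python3 go.py .509 -.182 .2 -7
python3 - <<'E'
from rig import r
import cv2,numpy as np
for c in ["side","top","wrist"]:
    m=r.camera_model(c); im=r.grab_frame(c)
    cv2.imwrite(f"pics/{c}7.png",im[:,:,::-1]); np.savez(f"pics/{c}7.npz",**{k:np.array(v) for k,v in m.items()})
    for t in ["cassette","tray"]:
        for d in r.pinpoint(c,t): print(c,t,round(d["conf"],2),np.round(m["R"].T@(np.array(d["location"])-m["t"]),4))
E
```

```text
time_s: 10.95
tool_pos: [0.4988, -0.144, 0.2146]
eef_rot: [180.0, 0.1, -7.1]
contact_force: [1.1, -0.7, -2.2]
gripper_width: 0.0122
time_s: 11.35
tool_pos: [0.5073, -0.1727, 0.2151]
eef_rot: [-180.0, 0.0, -7.1]
contact_force: [-0.3, -0.2, -1.3]
gripper_width: 0.0123
t 11.35 pos [ 0.5073 -0.1727  0.2151] rot [-1.7996e+02  4.0000e-02 -7.0500e+00] F [-0.3 -0.2 -1.3] w 0.0123
tool shift mm now [ 2.9  9.1 15. ]  turn -0.001
tool shift mm after turn [ 2.8  9.1 15.1]
side cassette 0.81 [0.3812 0.0105 0.0061]
side cassette 0.74 [ 0.6634 -0.197  -0.0013]
side cassette 0.7 [ 0.5011 -0.1707  0.1066]
side tray 0.67 [ 0.5061 -0.1864 -0.0018]
top cassette 0.94 [0.3863 0.012  0.0052]
top cassette 0.64 [ 0.5014 -0.1748  0.1098]
top tray 0.89 [ 0.5097 -0.1804  0.0066]
wrist cassette 0.59 [ 0.5012 -0.1736  0.1061]
wrist cassette 0.58 [ 0.6637 -0.1957 -0.0017]
```

View pics/side7.png

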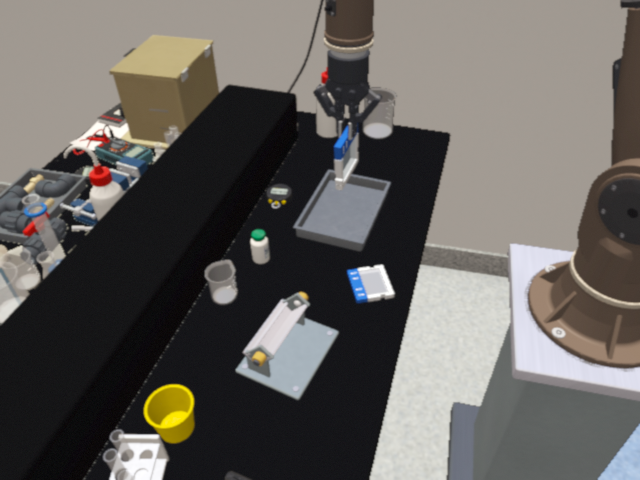

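View pics/wrist7.png

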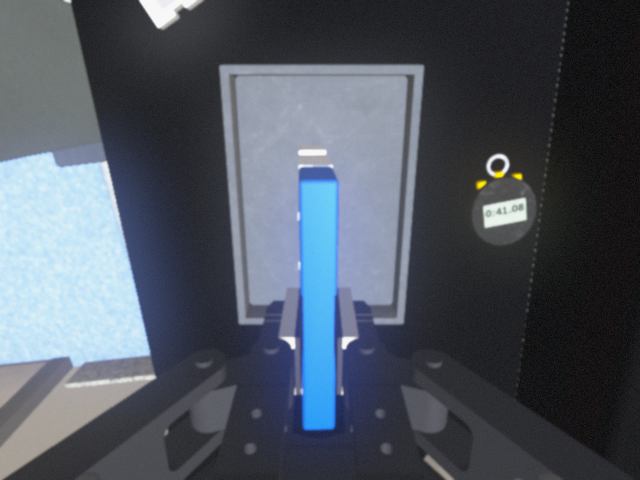

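It hangs over the tray with its bottom edge at about z = 0.107 (all three cameras agree within 4 mm). It sits about 8 mm from the tray's centre in x and in y. I'll correct that and descend.

```bash
python3 -m crank '4 4 5 0 5;4 4 10 0 5;0 0 15 0 5;0 0 15 0 5;0 0 15 0 5;0 0 12 0 5;0 0 8 0 5;0 0 5 0 5;0 0 3 0 5;0 0 0 0 5'; python3 go.py .509 -.182 .11 -7
python3 - <<'E'
from rig import r
import cv2,numpy as np
for c in ["side","wrist"]:
    m=r.camera_model(c); im=r.grab_frame(c)[:,:,::-1]
    for t in ["cassette"]:
        for d in r.pinpoint(c,t): print(c,t,round(d["conf"],2),np.round(m["R"].T@(np.array(d["location"])-m["t"]),4))
    if c=="side": im=cv2.resize(im[80:270,250:450],None,fx=3,fy=3)
    cv2.imwrite(f"pics/{c}8.png",im)
E
```

```text
time_s: 12.8
tool_pos: [0.5147, -0.1827, 0.1272]
eef_rot: [180.0, -0.0, -7.1]
contact_force: [-0.5, -0.1, -0.6]
gripper_width: 0.0118
t 12.8 pos [ 0.5147 -0.1827  0.1272] rot [180.    -0.    -7.11] F [-0.5 -0.1 -0.6] w 0.0118
tool shift mm now [-5.7  0.  17.2]  turn -0.002
tool shift mm after turn [-5.7 -0.  17.2]
side cassette 0.91 [0.3818 0.0081 0.0089]
side cassette 0.78 [ 0.5056 -0.1803  0.0165]
side cassette 0.48 [ 0.5099 -0.1831 -0.003 ]
wrist cassette 0.91 [ 0.5091 -0.1825  0.0193]
```

View pics/side8.png

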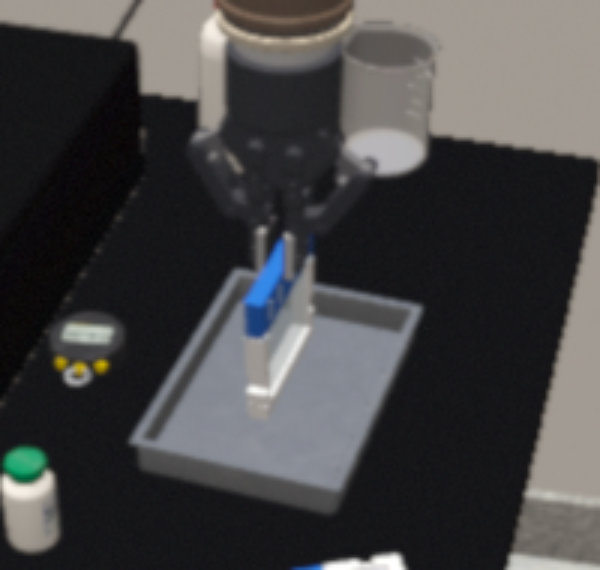

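It is upright over the tray's middle, about 15 mm above the floor. Lowering slowly and watching the force.

```bash
python3 -m crank '0 0 3 0 5;0 0 3 0 5;0 0 2 0 5;0 0 2 0 5;0 0 0 0 5'; python3 -m crank '0 0 1 0 5;0 0 1 0 5;0 0 0 0 5'; python3 -m crank '0 0 1 0 5;0 0 1 0 5;0 0 0 0 5'
```

```text
time_s: 13.5
tool_pos: [0.5144, -0.1827, 0.117]
eef_rot: [-180.0, 0.0, -7.1]
contact_force: [-0.4, 0.0, -1.6]
gripper_width: 0.0119
time_s: 13.8
tool_pos: [0.5145, -0.1827, 0.1152]
eef_rot: [180.0, 0.0, -7.1]
contact_force: [-0.8, -1.1, -1.3]
gripper_width: 0.0121
time_s: 14.1
tool_pos: [0.5145, -0.1827, 0.1132]
eef_rot: [180.0, 0.0, -7.1]
contact_force: [1.2, 0.8, -1.7]
gripper_width: 0.0119
```

```bash
python3 -m crank '0 0 1 0 5;0 0 1 0 5;0 0 0 0 5'; python3 -m crank '0 0 1 0 5;0 0 0 0 5'
```

```text
time_s: 14.4
tool_pos: [0.5145, -0.1827, 0.1111]
eef_rot: [-180.0, 0.0, -7.1]
contact_force: [-0.1, -0.2, -1.1]
gripper_width: 0.0124
time_s: 14.6
tool_pos: [0.5145, -0.1827, 0.1102]
eef_rot: [-180.0, 0.0, -7.1]
contact_force: [-1.2, -0.3, -2.3]
gripper_width: 0.0121
```

```bash
python3 -m crank '0 0 1 0 5;0 0 0 0 5'; python3 -m crank '0 0 1 0 5;0 0 0 0 5';python3 - <<'E'
from rig import r
import cv2,numpy as np
for c in ["side","top","wrist"]:
    m=r.camera_model(c); im=r.grab_frame(c)[:,:,::-1]
    for d in r.pinpoint(c,"cassette"): print(c,round(d["conf"],2),np.round(m["R"].T@(np.array(d["location"])-m["t"]),4))
    if c=="side": im=cv2.resize(im[110:250,290:400],None,fx=4,fy=4)
    cv2.imwrite(f"pics/{c}9.png",im)
E
```

```text
time_s: 14.8
tool_pos: [0.5145, -0.1827, 0.1092]
eef_rot: [180.0, 0.0, -7.1]
contact_force: [-0.8, -0.1, -0.6]
gripper_width: 0.012
time_s: 15.0
tool_pos: [0.5145, -0.1827, 0.1082]
eef_rot: [180.0, 0.0, -7.1]
contact_force: [0.5, 0.0, -1.4]
gripper_width: 0.0118
side 0.72 [ 0.5066 -0.1813  0.0013]
side 0.66 [0.3839 0.009  0.0087]
top 0.86 [ 0.5097 -0.1847  0.003 ]
top 0.65 [0.3859 0.0129 0.0049]
wrist 0.75 [ 0.5088 -0.1812  0.0035]
```

View pics/side9.png

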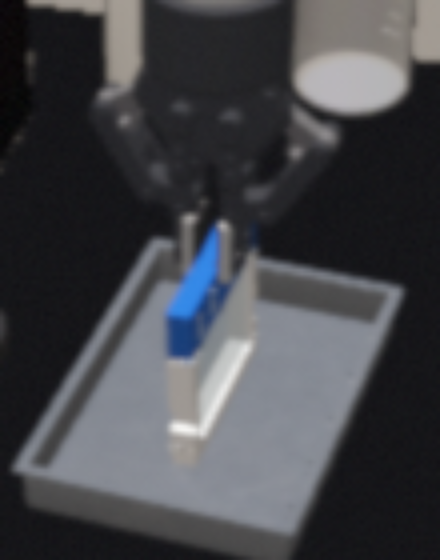

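View pics/wrist9.png

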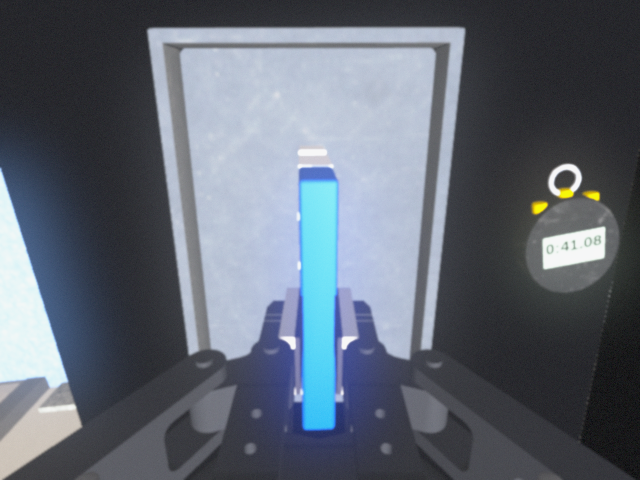

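No contact yet: Fz is still only the cassette's weight. Continuing down.

```bash
python3 -m crank '0 0 1 0 5;0 0 0 0 5'; python3 -m crank '0 0 1 0 5;0 0 0 0 5'; python3 -m crank '0 0 1 0 5;0 0 0 0 5'
```

```text
time_s: 15.5
tool_pos: [0.5145, -0.1827, 0.1072]
eef_rot: [180.0, 0.0, -7.1]
contact_force: [-0.2, 0.4, -1.5]
gripper_width: 0.0122
time_s: 15.7
tool_pos: [0.515, -0.1827, 0.1068]
eef_rot: [180.0, -0.0, -7.1]
contact_force: [-1.1, 1.0, 4.4]
gripper_width: 0.0118
time_s: 15.9
tool_pos: [0.5156, -0.1828, 0.1068]
eef_rot: [180.0, -0.1, -7.1]
contact_force: [-2.4, -0.1, 13.7]
gripper_width: 0.0122
```

Touchdown at TCP z = 0.107. Ease the press and the grip so it settles flat, then open slowly.

```bash
python3 -m crank '0 0 0 0 5;0 0 -1 0 5;0 0 0 0 5' 20; python3 -m crank '0 0 0 0 14;0 0 0 0 15;0 0 0 0 16;0 0 0 0 17;0 0 0 0 18;0 0 0 0 20;0 0 0 0 22;0 0 0 0 24'
python3 - <<'E'
from rig import r
import cv2,numpy as np
for c in ["side","wrist"]:
    m=r.camera_model(c); im=r.grab_frame(c)[:,:,::-1]
    for d in r.pinpoint(c,"cassette"): print(c,round(d["conf"],2),np.round(m["R"].T@(np.array(d["location"])-m["t"]),4))
    if c=="side": im=cv2.resize(im[110:250,290:400],None,fx=4,fy=4)
    cv2.imwrite(f"pics/{c}10.png",im)
E
```

```text
time_s: 16.2
tool_pos: [0.515, -0.1827, 0.1068]
eef_rot: [180.0, -0.1, -7.1]
contact_force: [-0.5, -0.5, 6.2]
gripper_width: 0.0122
time_s: 17.0
tool_pos: [0.5146, -0.1827, 0.1063]
eef_rot: [180.0, -0.0, -7.1]
contact_force: [-0.3, -0.1, 0.8]
gripper_width: 0.0242
side 0.96 [0.3866 0.0077 0.0041]
side 0.91 [ 0.5086 -0.1792 -0.    ]
wrist 0.65 [ 0.51   -0.1851 -0.0006]
```

View pics/side10.png

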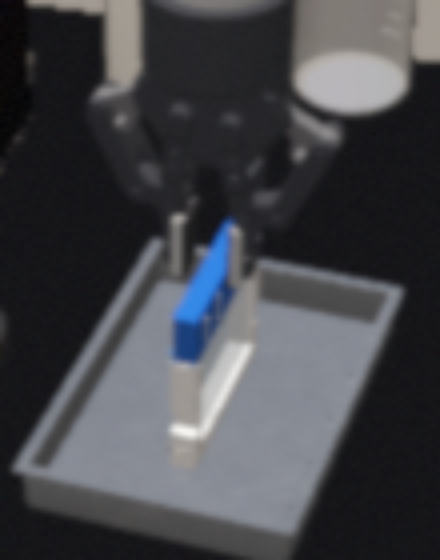

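View pics/wrist10.png

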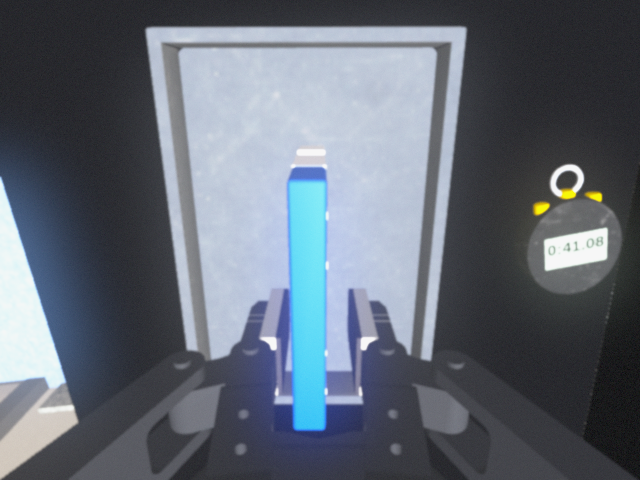

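The bar went to the −x pad side (columns 289–327, previously 300–337). That fits it rocking flat, but I need to rule out that it leans on that pad. I'll shift the tool 2 mm in −x and look again.

```bash
python3 -m crank '-1 0 0 0 24;-1 0 0 0 24;0 0 0 0 24;0 0 0 0 24'
python3 - <<'E'
from rig import r
import cv2,numpy as np
im=r.grab_frame("wrist")[:,:,::-1]
cv2.imwrite("pics/wrist11.png",cv2.resize(im[140:450,230:410],None,fx=1.9,fy=1.9))
E
```

```text
time_s: 17.6
tool_pos: [0.5126, -0.1825, 0.1063]
eef_rot: [180.0, -0.0, -7.1]
contact_force: [-0.5, 0.0, 0.7]
gripper_width: 0.0239
```

View pics/wrist11.png

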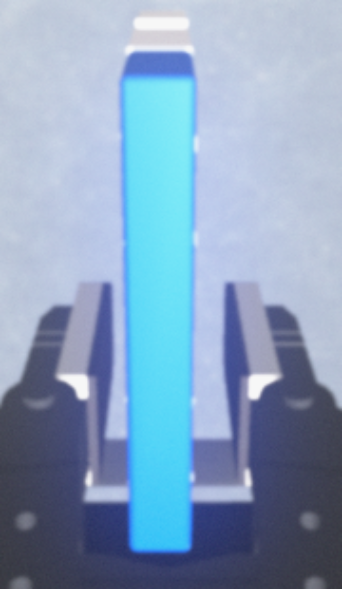

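The left gap has opened, so it stands free and upright. I'll centre the tool, open further and rise.

```bash
python3 -m crank '-1 0 0 0 26;0 0 0 0 32;0 0 0 0 40;0 0 0 0 50;0 0 -2 0 50;0 0 -6 0 50;0 0 -15 0 50;0 0 -25 0 50;0 0 -25 0 50;0 0 -25 0 50'; python3 -m crank '0 20 -25 0 50;0 30 -20 0 50;0 30 0 0 50;0 30 0 0 50;0 30 0 0 50;0 20 0 0 50;0 0 0 0 50'
python3 - <<'E'
from rig import r
import cv2,numpy as np
for c in ["side","top","wrist"]:
    m=r.camera_model(c); im=r.grab_frame(c)[:,:,::-1]
    np.savez(f"pics/{c}12.npz",**{k:np.array(v) for k,v in m.items()}); cv2.imwrite(f"pics/{c}12.png",im)
    for d in r.pinpoint(c,"cassette")+r.pinpoint(c,"tray"): print(c,round(d["conf"],2),np.round(m["R"].T@(np.array(d["location"])-m["t"]),4))
    if c=="side": cv2.imwrite("pics/side12c.png",cv2.resize(im[110:250,270:400],None,fx=4,fy=4))
print(r.get_obs()["time_s"],r.get_obs()["contact_force"])
E
```

```text
time_s: 18.65
tool_pos: [0.5116, -0.1822, 0.2057]
eef_rot: [-180.0, -0.0, -7.1]
contact_force: [0.5, -0.4, 1.5]
gripper_width: 0.05
time_s: 19.35
tool_pos: [0.4905, -0.3449, 0.2493]
eef_rot: [179.9, 0.0, -7.4]
contact_force: [-0.2, 0.3, -0.6]
gripper_width: 0.0499
side 0.95 [0.3844 0.0077 0.0094]
side 0.76 [ 0.5093 -0.1782 -0.0023]
side 0.68 [ 0.5065 -0.1821 -0.0025]
top 0.84 [0.3846 0.0133 0.0045]
top 0.64 [ 0.5101 -0.1849  0.0011]
top 0.76 [ 0.5103 -0.18    0.0051]
wrist 0.65 [ 0.5087 -0.184  -0.0015]
19.8 [ 0.20033916 -0.03312931 -0.81296919]
```

View pics/side12c.png

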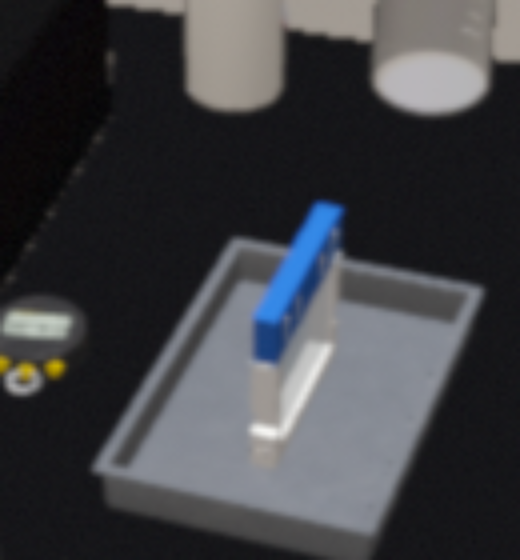

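View pics/top12.png

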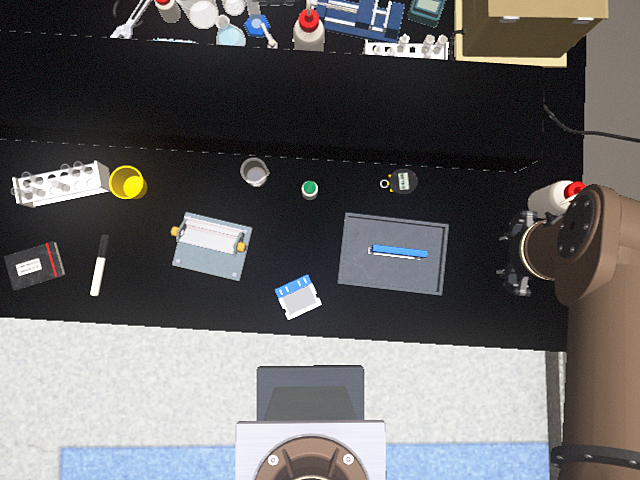

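The cassette stands upright and free, centred at (398,251) in the top view and lengthwise in the tray. Bottle (309,188), beaker (255,172) and stopwatch (403,181) are where they started. The arm is clear, with contact force near zero.

```bash
python3 -c "
from rig import r
print(r.sign_off())"
```

```text
the job is handed in; nothing more can be done
None
```

The cassette is out of the stand, standing on its own in the middle of the grey tray with the blue bar up, and the job is handed in. It took about 19.8 s of the 42 s. `sign_off` gives no verdict, so this rests on my own checks.

I pinched the tilted blue bar with the tool pointing down and pulled about 60 mm along its own z, past both catches. The pads then squared it upright. I carried it over the tray and lowered it until the force showed touchdown, then eased off, opened and backed away.

**Last checks:**
- **Position:** the cameras put the cassette's origin near (0.509, −0.182), within about 5 mm of the tray's centre. Its height reads −2 to +1 mm, a few mm below the 3 mm floor, which is within the networks' error.
- **Alignment:** its length lies along the tray in the top view, and the gripper was turned to −7° to match the tray. I judged upright by eye and did not measure the final tilt.
- **Bystanders:** bottle, beaker and stopwatch are at the same pixels as at the start.
- **Arm:** clear of everything, with contact force near zero.

**Did not go as expected:** the cassette hung about 0.06 rad off vertical in the grip. When released it rocked about 5 mm at the top, towards one pad. I moved the tool sideways and confirmed it was not leaning on that pad before opening fully.

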